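# Tip the ice balls from the spouted jug into the covered glass

### The arm

A 6-joint arm with a two-finger parallel gripper is mounted at the origin on the work surface. World frame = base frame: x ahead of the robot, y to its left, z up, the work surface at z = 0. Lengths are in m, angles in rad, forces in N, time in s.
With the tool pointing down it reaches from about 0.375 to 0.9 m from the base axis. Payload 3.1 kg.
Tool frame: the origin (TCP) lies between the finger pads; the fingertips stand manip.nose_length ahead of it and the grasp point (between the pads) lies 5 mm behind it (manip.nose_length is the distance from the TCP to the fingertips, in m); z points along the fingers, y is the line along which they close (so a half turn about z gives the same grasp; the last joint's range is limited). The gripper opens to 85 mm and grips with 20 to 120 N. Pads are 22 mm wide; open, the fingers measure 114 mm over their backs; the gripper's body (76 mm by 85 mm) begins 54 mm behind the grasp point. The pads swing forward as they close: fully open they stand 13 mm farther back than shut.
Start: joints at [-1.331, 0.527, 1.433, -0, 1.181, -0.178], TCP at [0.254, -0.571, 0.245] pointing down, gripper open.
Joint ranges: [-3.08, 3.08], [-0.75, 2.2], [0.22, 2.44], [-1.43, 4.57], [0, 2.65], [-2.85, 2.85]. Speed limits (rad/s): [2.79, 2.79, 3.14, 3.14, 3.14, 3.14].

### API

Orientations are given as a unit quaternion [x, y, z, w].
In Python, from station import monitor, eyes, job, manip gives the robot as it stands.
- The arm moves only by the shell command python3 -m pendant 'ROWS' [FORCE]. ROWS is JSON, a list that holds one entry, the list of rows, each a list of 7 numbers: the shift along the tool's x, y, z as a fraction of full scale, then the turn, a rotation vector about the tool's x, y, z as a fraction of full scale, then the opening, from 0 (shut) to 1 (fully open). A call has 1 to 20 rows; each row shifts and turns the commanded pose from where the row before left it, along the tool's axes as they then stand; what a row does not reach is not made up. Full scale, the value 1, is 800 mm for a shift and 0.12 rad for a turn. A row lasts 1/10 s, in which the tool goes at most 50 mm and 8.59 degrees, less where a joint would pass 70% of its speed; a pose out of reach is approached as far as the arm can. A call with a number of a shift or a turn outside -1 to 1 is refused whole. A call with a gripper value outside its range is refused whole. The fingers move at their own pace and stop on an object; FORCE is the grip in N (left out, the last holds). Time passes only in rows, so rows that do not move let the fingers close. It gives the time, the measured TCP pose, the force, the opening and the grip force at its end, in the units of the state.
- monitor.sense(): the state, without advancing time (a new reading comes with each control period).
- eyes.snapshot(name): name is "scene" or "top"; returns a dict with "pixels" (420x560x3 uint8, red, green, blue), "depth" (420x560 float32, m along the optical axis (not along the pixel's ray), 0 where there is no reading), "intrinsics" (3x3 intrinsics, pixels), "eye" and "attitude" of the camera in the world. Camera axes: x right, y down, z forward; pixel columns grow to the right and rows downward; lengths in m; the calibration is good to about 2 mm. A picture is of the moment at which its call begins.
- job.sign_off(): hands the job in; it is judged then, once.
The state is a dict: "t": time; "q": joint angles; "qd": joint speeds; "tau": joint torques, N m; "tcp_pos": TCP position; "tool_rot": TCP orientation; "force": force on the tool from outside, world axes, zero at the start; "ft_torque": the same for the moment, N m; "finger_gap": opening from 0.0 (shut) to 1.0 (fully open); "gripper_force": force on a finger pad.
Only numpy, scipy, OpenCV 4.12 (cv2) and the standard library are available. Lean on these libraries where they do the work, as an engineer would, in place of code of your own. Each camera call takes 0.05 s, during which the arm holds its last target. There are 200 camera calls.

### The job

Lift the wooden cover off the green glass and lay it flat on a free spot of the counter. Then lift the steel jug by its handle, turn its spout to the green glass and tip all three blue ice balls into it, and stand the empty jug upright, wholly on the round cork coaster. The green glass must stay standing, and the amber glass, the cup, the carafe and the capsule rack are to be left where they are.

Things in the scene. Friction and masses are not known exactly. Their poses are not given: they have to be found in the camera images.
- jug: Loose open steel pouring jug with a black handle, 250 g, holding the balls, turned any way round. Origin at the centre of its round foot (underside, radius 35 mm); z up, +x towards the spout, -x towards the handle. Round body, outer radius 42 mm at the rim, rim 72 mm high, 4.5 mm wall, inner floor 5 mm up; the front is drawn out into a wide trough spout
- spout (a point): The lip of the jug's spout, 88 mm in front of the jug's origin and 60 mm above its foot; axes as the jug's. The trough rises straight from the foot to the lip at about 47 deg to the horizontal and is 43 mm wide inside at the lip, so the balls roll out at about 60 to 75 deg of tilt
- handle (a point): Where to pinch the jug's handle across its 14 mm thickness: 66 mm behind the jug's origin, 52 mm above its foot; axes as the jug's. The handle is a flat D loop in the jug's x-z plane, 14 mm thick (along y), from x = -37 to -77 mm and z = 15 to 72 mm: outer upright bar 10 mm wide at x = -72 mm, top bar at z = 62 to 72 mm
- ball1: Blue plastic reusable ice ball 1, 20 mm across, 10 g; origin at its centre. It starts on the jug's floor
- ball2: Blue plastic reusable ice ball 2, 20 mm across, 10 g; origin at its centre. It starts on the jug's floor
- ball3: Blue plastic reusable ice ball 3, 20 mm across, 10 g; origin at its centre. It starts on the jug's floor
- green_glass: Loose green glass tumbler, 280 g, origin at the centre of its underside, z up; 95 mm high, outer radius 42 mm at the rim and 33 mm at the foot, 4 mm wall, inner floor 6 mm up. It starts with the wooden cover on
- green_rim (a point): centre of the green glass's mouth, 95 mm above its underside
- cover: Loose wooden cover lying on the green glass, 60 g; origin at the centre of its underside, z up. Cork plug 66 mm across and 7 mm high, over it a disc 92 mm across and 7 mm thick (z = 7 to 14 mm), over that an upright round knob 18 mm across from z = 14 to 40 mm
- coaster: Fixed round cork coaster, 112 mm across, 5 mm thick; origin at the centre of its underside, on the counter
- amber_glass: Bystander: loose amber tumbler, same size as the green one, open and empty; origin at the centre of its underside
- cup: Bystander: white espresso cup on its saucer (one piece), saucer 116 mm across, 67 mm high; origin at the centre of its underside
- carafe: Bystander: tall clear glass carafe, 72 mm across, 215 mm high, with a handle reaching 71 mm from the axis towards its +x; origin at the centre of its underside
- rack: Bystander: clear sloping capsule rack, 100 mm (x) by 130 mm (y), 85 mm high; origin at the centre of its underside
Mind the look-alikes: they are no part of the job. Leave any red look-alike of the green_glass alone. What is shaped like the jug but pink is not meant.

How it is judged:
By the outcome, as a careful person would: the job done as asked, in the order asked, and still so for the second after the job is handed in, with the robot touching nothing.
It also fails if it takes over 72 s, if anything falls off the work surface, if the arm or the gripper's body presses on something with over 40 N, if the wrist force passes 120 N, or if a joint passes its speed limit or range.

## Working session

There is one attempt and no reset: what is moved stays moved. The work goes in short steps, Python scripts to look and compute and a shell command to move; the robot and the scene stay as the last step left them, time stands still between calls to the robot, and variables do not carry over. Pictures are saved under pics/ and viewed, at most 12 in all, crops included, and the job is handed in when it is done.

```bash
mkdir -p pics; ls; cat > h.py <<'E'
import numpy as np, cv2
from station import monitor, eyes, job, manip
from scipy.spatial.transform import Rotation as R
def snap(n):
    s=eyes.snapshot(n); return s
def att(s):
    a=np.array(s["attitude"]); return a if a.shape==(3,3) else R.from_quat(a).as_matrix()
def cloud(s):
    K=np.array(s["intrinsics"]); d=s["depth"]; v,u=np.mgrid[:d.shape[0],:d.shape[1]]
    p=np.stack([(u-K[0,2])/K[0,0]*d,(v-K[1,2])/K[1,1]*d,d],-1)
    return p@att(s).T+np.array(s["eye"])
def onplane(s,u,v,z):
    K=np.array(s["intrinsics"]); r=att(s)@np.array([(u-K[0,2])/K[0,0],(v-K[1,2])/K[1,1],1]); e=np.array(s["eye"])
    return e+r*(z-e[2])/r[2]
def save(s,f): cv2.imwrite("pics/"+f,cv2.cvtColor(s["pixels"],cv2.COLOR_RGB2BGR))
E
python3 - <<'E'
from h import *
import pickle
for n in("scene","top"):
    s=snap(n); save(s,n+"0.png"); print(n,s["eye"],s["attitude"],s["intrinsics"],(s["depth"]>0).mean())
    pickle.dump(s,open(n+"0.pkl","wb"))
print(monitor.sense(),manip.nose_length)
E
```

```text
pics
scene [1.46649273 0.32644633 0.84253602] [ 0.46492423  0.76558063 -0.37470864 -0.23942682] [[426.0705594    0.         278.21375215]
 [  0.         426.0705594  218.01138365]
 [  0.           0.           1.        ]] 0.9959821428571428
top [ 0.44928951 -0.09940309  1.04214711] [ 0.70891709 -0.70231789  0.05431347 -0.03515944] [[384.52692593   0.         274.77208069]
 [  0.         384.52692593 209.67630108]
 [  0.           0.           1.        ]] 0.9961734693877551
{'t': 0.1, 'q': array([-1.33146659e+00,  5.28380092e-01,  1.43377792e+00,  9.64611220e-06,
        1.18139712e+00, -1.78519201e-01]), 'qd': array([-0.00014084, -0.00162936, -0.00228113, -0.00106672,  0.0002421 ,
        0.00150631]), 'tau': array([ 4.13123803e-05, -4.43304133e+01, -1.78586251e+01, -2.84118660e-04,
        3.86785759e-03, -1.05064416e-06]), 'tcp_pos': array([ 0.2534919 , -0.57061063,  0.24442602]), 'tool_rot': array([ 9.78254463e-01,  2.07405984e-01, -2.53720184e-05, -9.80918010e-04]), 'force': array([ 0.16691395, -0.29366742, -1.37692399]), 'ft_torque': array([0.07264318, 0.02885332, 0.045589  ]), 'gripper_force': 0.0, 'finger_gap': 0.9997218521988419} 0.014
```

View pics/top0.png

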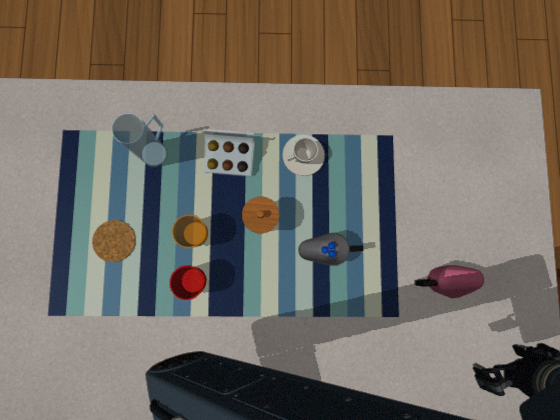

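View pics/scene0.png

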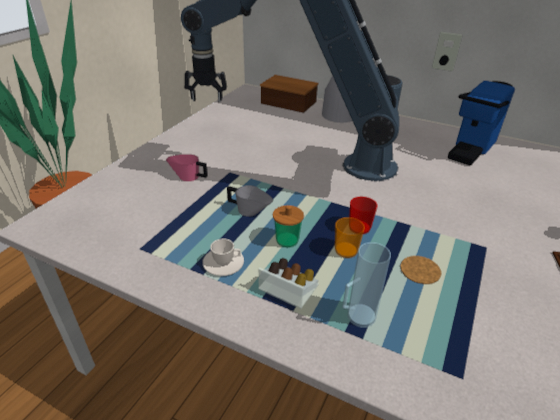

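Top view: the green glass under its wooden cover is at (261,214). Its look-alikes are red (188,282) and amber (190,232). The steel jug holding blue balls is at (327,249), and its look-alike is the pink jug at (456,281). The coaster is at (114,241). In the scene view the green body shows at (288,233) and the steel jug at (250,203), with its handle at (233,195).

```bash
python3 - <<'E'
from h import *
import pickle
s=pickle.load(open("top0.pkl","rb")); P=cloud(s); hsv=cv2.cvtColor(s["pixels"],cv2.COLOR_RGB2HSV)
def box(u0,u1,v0,v1):
    m=np.zeros(P.shape[:2],bool); m[v0:v1,u0:u1]=1; return m
Z=P[...,2]
def circ(m,name):
    c,_=cv2.findContours(m.astype(np.uint8),0,2); c=max(c,key=cv2.contourArea); (u,v),r=cv2.minEnclosingCircle(c); return u,v,r
wood=box(235,290,190,240)&(Z>.09)
u,v,r=circ(wood,'c'); print('cover',u,v,r,onplane(s,u,v,.102),np.percentile(Z[wood],[5,50,99.8]))
k=box(235,290,190,240)&(Z>.115); print('knob',P[k].mean(0),k.sum())
h,sa,va=hsv[...,0],hsv[...,1],hsv[...,2]
co=box(85,145,210,270)&(h>5)&(h<22)&(sa>90)&(va>100)
u,v,r=circ(co,'c');print('coaster',u,v,r,onplane(s,u,v,.005))
jug=box(290,380,225,275)&(Z>.03)
rim=box(290,380,225,275)&(Z>.04); ys,xs=np.nonzero(rim); print('jug px',xs.min(),xs.max(),ys.min(),ys.max())
q=P[rim]; 
dark=rim&(va<60)&(np.mgrid[:420,:560][1]>345); print('handle',P[dark].mean(0),P[dark].min(0),P[dark].max(0),dark.sum())
for y in np.arange(q[:,1].min(),q[:,1].max(),.008):
    t=q[(q[:,1]>=y)&(q[:,1]<y+.008)]; print(round(y,3),t[:,0].min().round(3),t[:,0].max().round(3),t[:,2].max().round(3),len(t))
for n,b in dict(amber=(165,215,212,252),red=(165,212,262,302),cup=(275,330,130,180),rack=(198,262,125,182),car=(105,172,105,172)).items():
    m=box(*b)&(Z>.03)&(Z<.25); print(n,P[m].min(0).round(3),P[m].max(0).round(3))
c=cv2.cvtColor(s["pixels"][180:290,220:400],cv2.COLOR_RGB2BGR); cv2.imwrite("pics/crop.png",cv2.resize(c,None,fx=4,fy=4,interpolation=2))
print(R.from_quat(monitor.sense()["tool_rot"]).as_matrix().round(3))
E
```

```text
cover 259.9137878417969 214.30459594726562 18.58223533630371 [ 0.55724197 -0.08800698  0.102     ] [0.09941234 0.10221033 1.04214711]
knob [ 0.54630123 -0.08944482  0.21938761] 50
coaster 113.42240142822266 240.5564422607422 21.414905548095703 [0.49385675 0.30191344 0.005     ]
jug px 292 375 228 273
handle [ 0.47799252 -0.32775748  0.08433966] [ 0.44928951 -0.34749752  0.06742711] [ 0.48540039 -0.09940309  1.04214711] 77
-0.347 0.473 0.485 0.074 18
-0.339 0.473 0.485 0.075 21
-0.331 0.473 0.483 0.074 15
-0.323 0.472 0.483 0.074 17
-0.315 0.457 0.495 0.075 35
-0.307 0.447 0.503 0.075 81
-0.299 0.442 0.51 0.076 42
-0.291 0.437 0.515 0.075 30
-0.283 0.437 0.515 0.075 25
-0.275 0.437 0.515 0.075 21
-0.267 0.437 0.515 0.075 21
-0.259 0.437 0.515 0.073 19
-0.251 0.439 0.512 0.076 19
-0.243 0.442 0.51 0.073 19
-0.235 0.442 0.507 0.072 21
-0.227 0.444 0.505 0.071 19
-0.219 0.447 0.502 0.068 27
-0.211 0.449 0.5 0.067 51
-0.203 0.449 0.497 0.065 57
-0.195 0.457 0.492 0.063 38
-0.187 0.469 0.479 0.06 5Traceback (most recent call last):
  File "<stdin>", line 20, in <module>
    return umr_minimum(a, axis, None, out, keepdims, initial, where)
ValueError: zero-size array to reduction operation minimum which has no identity
```

```bash
cat >> h.py <<'E'
def plan(pos,Rt=None):
    """print tool-axis shift (fraction of 0.8 m) now, the turn (fraction of .12 rad), and the shift to make if the turn goes first"""
    s=monitor.sense(); R0=R.from_quat(s["tool_rot"]); d=np.array(pos)-s["tcp_pos"]
    print("tcp",s["tcp_pos"].round(4),"gap",round(s["finger_gap"],3),"gf",round(s["gripper_force"],1),"F",s["force"].round(1),"t",round(s["t"],2),"q",s["q"].round(2))
    print("R",R0.as_matrix().round(3).tolist())
    print("shift now",(R0.inv().apply(d)/.8).round(4),"rows>=",np.ceil(np.linalg.norm(d)/.05))
    if Rt is not None:
        Rt=R.from_matrix(Rt); w=(R0.inv()*Rt).as_rotvec(); print("turn",(w/.12).round(3),"shift after turn",(Rt.inv().apply(d)/.8).round(4))
def tool(az,alpha,flip=1):
    """tool pointing down tilted alpha deg toward azimuth az deg; closing line horizontal, perpendicular to az"""
    a,b=np.radians([az,alpha]); f=np.array([np.cos(a),np.sin(a),0]); z=f*np.sin(b)-np.array([0,0,1])*np.cos(b)
    y=flip*np.cross([0,0,1],f); return np.stack([np.cross(y,z),y,z],1)
E
python3 - <<'E'
from h import *
import pickle
s=pickle.load(open("top0.pkl","rb")); P=cloud(s); hsv=cv2.cvtColor(s["pixels"],cv2.COLOR_RGB2HSV)
def box(u0,u1,v0,v1):
    m=np.zeros(P.shape[:2],bool); m[v0:v1,u0:u1]=1; return m
Z=P[...,2]
k=box(235,290,190,240)&(Z>.115)&(Z<.14); print('knob',P[k].mean(0),k.sum(),P[k].max(0))
h,sa,va=[hsv[...,i] for i in range(3)]
for n,b,lo,hi in (('amber',(168,215,212,255),11,22),('red',(165,212,262,304),0,6)):
    m=(box(*b)&(h>=lo)&(h<=hi)&(sa>150)).astype(np.uint8)
    if n=='red': m|=(box(*b)&(h>172)&(sa>150)).astype(np.uint8)
    c=max(cv2.findContours(m,0,2)[0],key=cv2.contourArea); x,y,w,hh=cv2.boundingRect(c); print(n,x,y,w,hh,onplane(s,x+w/2,y+hh/2,.08))
for n,b in dict(cup=(275,330,130,180),rack=(198,262,125,182),car=(105,172,105,172)).items():
    m=box(*b)&(Z>.03)&(Z<.25); q=P[m]; print(n,q.min(0).round(3) if len(q) else 0,q.max(0).round(3) if len(q) else onplane(s,128,127,.2))
c=cv2.cvtColor(s["pixels"][180:290,220:400],cv2.COLOR_RGB2BGR); cv2.imwrite("pics/crop.png",cv2.resize(c,None,fx=4,fy=4,interpolation=2))
plan([.557,-.088,.25])
E
```

```text
knob [ 0.55708031 -0.08833835  0.12796989] 45 [ 0.56494559 -0.08126111  0.13253254]
amber 173 215 35 33 [0.51481249 0.0844409  0.08      ]
red 170 265 36 35 [0.38979321 0.08614087 0.08      ]
cup [ 0.701 -0.235  0.03 ] [ 0.767 -0.159  0.071]
rack [ 0.678 -0.067  0.03 ] [0.782 0.064 0.08 ]
car [0.697 0.167 0.03 ] [0.792 0.241 0.219]
tcp [ 0.2535 -0.5706  0.2444] gap 1.0 gf 0.0 F [ 0.2 -0.3 -1.4] t 0.1 q [-1.33  0.53  1.43  0.    1.18 -0.18]
R [[0.914, 0.406, -0.0], [0.406, -0.914, 0.002], [0.0, -0.002, -1.0]]
shift now [ 0.5915 -0.3974 -0.006 ] rows>= 12.0
```

View pics/crop.png

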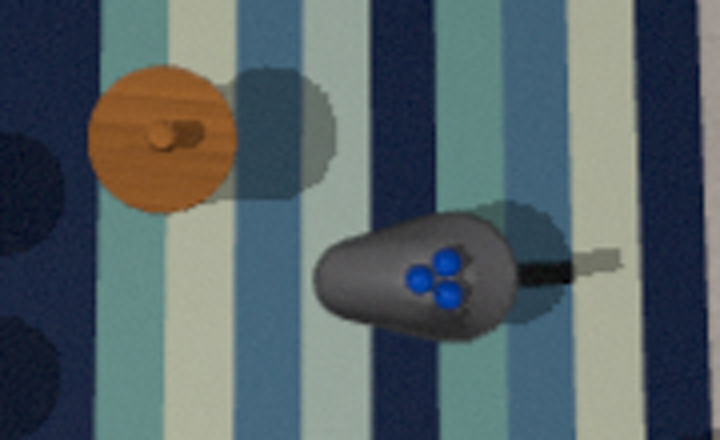

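The crop shows the wooden cover with its knob at crop (162,135) and the grey jug with three blue balls at (440,280), its black handle to the right at (545,272). The choice is confirmed, so I'll move above the knob.

```bash
python3 -m pendant '[[[0.042,-0.0284,0,0,0,0,0.6],[0.042,-0.0284,0,0,0,0,0.6],[0.042,-0.0284,0,0,0,0,0.6],[0.042,-0.0284,0,0,0,0,0.6],[0.042,-0.0284,0,0,0,0,0.6],[0.042,-0.0284,0,0,0,0,0.6],[0.042,-0.0284,0,0,0,0,0.6],[0.042,-0.0284,0,0,0,0,0.6],[0.042,-0.0284,0,0,0,0,0.6],[0.042,-0.0284,0,0,0,0,0.6],[0.042,-0.0284,0,0,0,0,0.6],[0.042,-0.0284,0,0,0,0,0.6],[0.042,-0.0284,0,0,0,0,0.6],[0.042,-0.0284,0,0,0,0,0.6],[0,0,0,0,0,0,0.6],[0,0,0,0,0,0,0.6]]]'
python3 -c "
from h import *
plan([.557,-.088,.121])"
```

```text
t: 1.7
tcp_pos: [0.5543, -0.0887, 0.2448]
tool_rot: [0.978, 0.209, -0.001, -0.0]
force: [-0.6, -0.9, -0.0]
finger_gap: 0.598
gripper_force: 0.0
tcp [ 0.5543 -0.0887  0.2448] gap 0.598 gf 0.0 F [-0.6 -0.9 -0. ] t 1.7 q [-0.36  0.44  1.59 -0.    1.11  0.79]
R [[0.913, 0.408, -0.001], [0.408, -0.913, -0.0], [-0.001, -0.0, -1.0]]
shift now [0.0037 0.0006 0.1548] rows>= 3.0
```

```bash
python3 -m pendant '[[[0.0037,0.0006,0.03,0,0,0,0.6],[0,0,0.03,0,0,0,0.6],[0,0,0.03,0,0,0,0.6],[0,0,0.03,0,0,0,0.6],[0,0,0.02,0,0,0,0.6],[0,0,0.014,0,0,0,0.6],[0,0,0,0,0,0,0.6],[0,0,0,0,0,0,0.1],[0,0,0,0,0,0,0.1],[0,0,0,0,0,0,0.1],[0,0,0,0,0,0,0.1],[0,0,0,0,0,0,0.1],[0,0,0,0,0,0,0.1],[0,0,0,0,0,0,0.1]]]' 30
python3 -c "
from h import *
plan([.64,-.33,.25])"
```

```text
t: 3.1
tcp_pos: [0.5581, -0.0892, 0.123]
tool_rot: [0.978, 0.208, 0.001, 0.001]
force: [-0.0, -1.1, 5.1]
finger_gap: 0.194
gripper_force: 29.6
tcp [ 0.5581 -0.0892  0.123 ] gap 0.194 gf 29.6 F [-0.  -1.1  5.1] t 3.1 q [-0.36  0.62  1.69 -0.    0.83  0.8 ]
R [[0.914, 0.406, 0.002], [0.406, -0.914, -0.001], [0.001, 0.002, -1.0]]
shift now [-0.0284  0.3169 -0.1582] rows>= 6.0
```

```bash
python3 -m pendant '[[[0,0,-0.01,0,0,0,0.1],[0,0,-0.02,0,0,0,0.1],[0,0,-0.03,0,0,0,0.1],[0,0,-0.03,0,0,0,0.1],[0,0,-0.03,0,0,0,0.1],[0,0,-0.03,0,0,0,0.1],[-0.001,0.041,0,0,0,0,0.1],[-0.001,0.041,0,0,0,0,0.1],[-0.001,0.041,0,0,0,0,0.1],[-0.001,0.041,0,0,0,0,0.1],[-0.001,0.041,0,0,0,0,0.1],[-0.001,0.041,0,0,0,0,0.1],[0,0.041,0,0,0,0,0.1],[0,0.041,0,0,0,0,0.1],[0,0,0,0,0,0,0.1],[0,0,0,0,0,0,0.1]]]'
python3 -c "
from h import *
plan([.66,-.33,.037])
s=snap('scene');save(s,'s1.png')"
```

```text
t: 4.7
tcp_pos: [0.6588, -0.3305, 0.241]
tool_rot: [0.978, 0.207, -0.001, -0.001]
force: [0.3, -0.7, -0.5]
finger_gap: 0.194
gripper_force: 29.4
tcp [ 0.6588 -0.3305  0.241 ] gap 0.194 gf 29.4 F [ 0.3 -0.7 -0.5] t 4.7 q [-0.62  0.69  1.12  0.    1.34  0.54]
R [[0.914, 0.405, -0.002], [0.405, -0.914, 0.002], [-0.001, -0.003, -1.0]]
shift now [0.0019 0.0008 0.255 ] rows>= 5.0
```

View pics/s1.png

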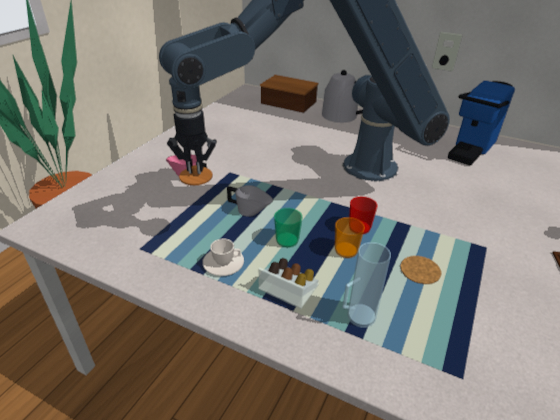

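The cover hangs in the gripper at (196,175), and the green glass stands open at (288,228). Next I'll lay the cover down.

```bash
python3 -m pendant '[[[0,0,0.04,0,0,0,0.1],[0,0,0.04,0,0,0,0.1],[0,0,0.04,0,0,0,0.1],[0,0,0.04,0,0,0,0.1],[0,0,0.04,0,0,0,0.1],[0,0,0.03,0,0,0,0.1],[0,0,0.02,0,0,0,0.1],[0,0,0.005,0,0,0,0.1],[0,0,0.0015,0,0,0,0.1],[0,0,0,0,0,0,0.1],[0,0,0,0,0,0,0.1]]]'
```

```text
t: 5.85
tcp_pos: [0.6605, -0.3312, 0.0388]
tool_rot: [0.978, 0.207, 0.001, 0.001]
force: [0.4, -0.6, -1.1]
finger_gap: 0.198
gripper_force: 29.4
```

```bash
python3 -m pendant '[[[0,0,0.003,0,0,0,0.1],[0,0,0,0,0,0,0.1],[0,0,0,0,0,0,0.4],[0,0,0,0,0,0,0.6],[0,0,0,0,0,0,0.6],[0,0,0,0,0,0,0.6],[0,0,-0.02,0,0,0,0.6],[0,0,-0.04,0,0,0,0.6],[0,0,-0.05,0,0,0,0.6],[0,0,-0.05,0,0,0,0.6],[0,0,-0.05,0,0,0,0.6],[0,0,-0.05,0,0,0,0.6],[0,0,0,0,0,0,0.6]]]'
python3 -c "
from h import *
for al in (30,45):
  for f in (1,-1):
    T=tool(92,al,f); print(al,f); g=np.array([.4785,-.338,.052])+T[:,2]*.005; print(g.round(4)); plan(g-T[:,2]*.12,T)
"
```

```text
t: 7.15
tcp_pos: [0.6629, -0.3329, 0.2526]
tool_rot: [0.978, 0.207, 0.006, 0.006]
force: [1.3, 0.6, 0.0]
finger_gap: 0.598
gripper_force: 0.0
30 1
[ 0.4784 -0.3355  0.0477]
tcp [ 0.6629 -0.3329  0.2526] gap 0.598 gf 0.0 F [1.3 0.6 0. ] t 7.15 q [-0.62  0.68  1.11  0.    1.34  0.54]
R [[0.914, 0.406, 0.014], [0.406, -0.914, -0.01], [0.009, 0.014, -1.0]]
shift now [-0.2412 -0.0228  0.1239] rows>= 5.0
turn [ 4.261 -3.031 15.866] shift after turn [0.124  0.2306 0.0742]
30 -1
[ 0.4784 -0.3355  0.0477]
tcp [ 0.6629 -0.3329  0.2526] gap 0.598 gf 0.0 F [1.3 0.6 0. ] t 7.15 q [-0.62  0.68  1.11  0.    1.34  0.54]
R [[0.914, 0.406, 0.014], [0.406, -0.914, -0.01], [0.009, 0.014, -1.0]]
shift now [-0.2412 -0.0228  0.1239] rows>= 5.0
turn [ 2.732  3.841 -9.621] shift after turn [-0.124  -0.2306  0.0742]
45 1
[ 0.4784 -0.3345  0.0485]
tcp [ 0.6629 -0.3329  0.2526] gap 0.598 gf 0.0 F [1.3 0.6 0. ] t 7.15 q [-0.62  0.68  1.11  0.    1.34  0.54]
R [[0.914, 0.406, 0.014], [0.406, -0.914, -0.01], [0.009, 0.014, -1.0]]
shift now [-0.2525  0.0045  0.147 ] rows>= 5.0
turn [ 6.362 -4.444 15.335] shift after turn [0.1762 0.2306 0.0347]
45 -1
[ 0.4784 -0.3345  0.0485]
tcp [ 0.6629 -0.3329  0.2526] gap 0.598 gf 0.0 F [1.3 0.6 0. ] t 7.15 q [-0.62  0.68  1.11  0.    1.34  0.54]
R [[0.914, 0.406, 0.014], [0.406, -0.914, -0.01], [0.009, 0.014, -1.0]]
shift now [-0.2525  0.0045  0.147 ] rows>= 5.0
turn [ 4.017  5.75  -9.302] shift after turn [-0.1762 -0.2306  0.0347]
```

```bash
python3 -c "
from h import *
T=tool(92,35,-1); g=np.array([.479,-.338,.052])+T[:,2]*.005; print(g.round(4)); plan(g-T[:,2]*.12,T)
"
```

```text
[ 0.4789 -0.3351  0.0479]
tcp [ 0.6629 -0.3329  0.2526] gap 0.598 gf 0.0 F [1.3 0.6 0. ] t 7.15 q [-0.62  0.68  1.11  0.    1.34  0.54]
R [[0.914, 0.406, 0.014], [0.406, -0.914, -0.01], [0.009, 0.014, -1.0]]
shift now [-0.2446 -0.0128  0.1307] rows>= 5.0
turn [ 3.161  4.478 -9.528] shift after turn [-0.1425 -0.2299  0.0626]
```

```bash
python3 -m pendant '[[[0,0,0,0.263,0.373,-0.794,0.6],[0,0,0,0.263,0.373,-0.794,0.6],[0,0,0,0.263,0.373,-0.794,0.6],[0,0,0,0.263,0.373,-0.794,0.6],[0,0,0,0.263,0.373,-0.794,0.6],[0,0,0,0.263,0.373,-0.794,0.6],[0,0,0,0.263,0.373,-0.794,0.6],[0,0,0,0.263,0.373,-0.794,0.6],[0,0,0,0.263,0.373,-0.794,0.6],[0,0,0,0.263,0.373,-0.794,0.6],[0,0,0,0.263,0.373,-0.794,0.6],[0,0,0,0.263,0.373,-0.794,0.6],[0,0,0,0,0,0,0.6]]]'
python3 -c "
from h import *
T=tool(92,35,-1); g=np.array([.479,-.338,.052])+T[:,2]*.005; plan(g-T[:,2]*.12,T)
s=snap('top');save(s,'t2.png')
h=cv2.cvtColor(s['pixels'],cv2.COLOR_RGB2HSV); P=cloud(s); Z=P[...,2]
m=(Z>.04)&(Z<.1);m[:,:290]=0;m[:,382:]=0;m[:225]=0;m[275:]=0
q=P[m]; print(len(q),q.min(0),q.max(0)); 
"
```

```text
t: 8.45
tcp_pos: [0.6593, -0.3314, 0.2411]
tool_rot: [0.663, 0.683, 0.207, -0.225]
force: [1.2, -0.0, -0.9]
finger_gap: 0.601
gripper_force: 0.0
tcp [ 0.6593 -0.3314  0.2411] gap 0.601 gf 0.0 F [ 1.2 -0.  -0.9] t 8.45 q [-0.77  0.89  0.84  0.43  1.87 -0.77]
R [[-0.019, 0.999, -0.031], [0.813, 0.034, 0.581], [0.582, -0.015, -0.813]]
shift now [-0.1386 -0.2237  0.0507] rows>= 5.0
turn [-0.093 -0.086 -0.077] shift after turn [-0.136  -0.2256  0.0496]Traceback (most recent call last):
  File "<string>", line 7, in <module>
    q=P[m]; print(len(q),q.min(0),q.max(0));
                         ~~~~~^^^
    return umr_minimum(a, axis, None, out, keepdims, initial, where)
ValueError: zero-size array to reduction operation minimum which has no identity
```

```bash
python3 -m pendant '[[[-0.0227,-0.0376,0.0083,-0.09,-0.08,-0.07,0.6],[-0.0227,-0.0376,0.0083,0,0,0,0.6],[-0.0227,-0.0376,0.0083,0,0,0,0.6],[-0.0227,-0.0376,0.0083,0,0,0,0.6],[-0.0227,-0.0376,0.0083,0,0,0,0.6],[-0.0227,-0.0376,0.0083,0,0,0,0.6],[0,0,0,0,0,0,0.6],[0,0,0,0,0,0,0.6]]]'
python3 -c "
from h import *
T=tool(92,35,-1); g=np.array([.479,-.338,.052])+T[:,2]*.005; plan(g,T)
s=snap('scene');save(s,'s3.png'); c=cv2.imread('pics/s3.png')[120:240,140:320]; cv2.imwrite('pics/s3c.png',cv2.resize(c,None,fx=4,fy=4,interpolation=2))
"
```

```text
t: 9.3
tcp_pos: [0.481, -0.4033, 0.1482]
tool_rot: [0.663, 0.685, 0.209, -0.216]
force: [0.4, 0.3, -0.1]
finger_gap: 0.598
gripper_force: 0.0
tcp [ 0.481  -0.4033  0.1482] gap 0.598 gf 0.0 F [ 0.4  0.3 -0.1] t 9.3 q [-1.01  0.85  1.2   0.29  1.63 -1.11]
R [[-0.027, 0.999, -0.018], [0.819, 0.033, 0.573], [0.573, 0.001, -0.819]]
shift now [-2.000e-03  1.000e-04  1.516e-01] rows>= 3.0
turn [ 0.016  0.003 -0.013] shift after turn [-0.002   0.0004  0.1516]
```

View pics/s3c.png

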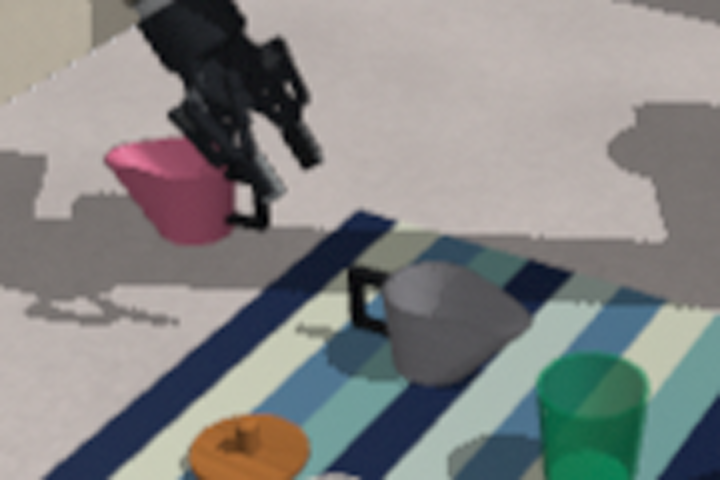

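The jug's handle is at crop (365,300) with the gripper lined up behind it, and the cover lies flat at (250,450). Advancing and gripping.

```bash
python3 -m pendant '[[[-0.002,0,0.03,0,0,0,0.6],[0,0,0.03,0,0,0,0.6],[0,0,0.03,0,0,0,0.6],[0,0,0.025,0,0,0,0.6],[0,0,0.02,0,0,0,0.6],[0,0,0.016,0,0,0,0.6],[0,0,0,0,0,0,0.6],[0,0,0,0,0,0,0.4]]]' 30
python3 -m pendant '[[[0,0,0,0,0,0,0.3],[0,0,0,0,0,0,0.2],[0,0,0,0,0,0,0.1],[0,0,0,0,0,0,0.05],[0,0,0,0,0,0,0.05],[0,0,0,0,0,0,0.05],[0,0,0,0,0,0,0.05]]]' 70
python3 -c "
from h import *
T=tool(92,35,-1); g=np.array([.479,-.338,.052])+T[:,2]*.005; plan(g,T)
"
```

```text
t: 10.15
tcp_pos: [0.4798, -0.3354, 0.0482]
tool_rot: [0.662, 0.687, 0.209, -0.215]
force: [-0.0, -0.2, 1.5]
finger_gap: 0.442
gripper_force: 0.0
t: 10.85
tcp_pos: [0.4793, -0.3362, 0.0484]
tool_rot: [0.663, 0.686, 0.209, -0.215]
force: [-0.1, -2.3, 6.1]
finger_gap: 0.148
gripper_force: 68.6
tcp [ 0.4793 -0.3362  0.0484] gap 0.148 gf 68.6 F [-0.1 -2.3  6.1] t 10.85 q [-0.96  0.93  1.37  0.32  1.38 -1.15]
R [[-0.029, 0.999, -0.019], [0.82, 0.035, 0.572], [0.572, 0.002, -0.82]]
shift now [ 0.0008 -0.0004  0.0013] rows>= 1.0
turn [0.012 0.013 0.007] shift after turn [ 0.0008 -0.0004  0.0013]
```

```bash
python3 -m pendant '[[[0.004,0,-0.006,0,0,0,0.05],[0.008,0,-0.012,0,0,0,0.05],[0.015,0,-0.022,0,0,0,0.05],[0.018,0,-0.026,0,0,0,0.05],[0.018,0,-0.026,0,0,0,0.05],[0.018,0,-0.026,0,0,0,0.05],[0.016,0,-0.022,0,0,0,0.05],[0.008,0,-0.012,0,0,0,0.05],[0.003,0,-0.004,0,0,0,0.05],[0,0,0,0,0,0,0.05]]]' 
python3 -c "
from h import *
s=snap('scene');save(s,'s4.png'); c=cv2.imread('pics/s4.png')[100:270,120:345]; cv2.imwrite('pics/s4c.png',cv2.resize(c,None,fx=3.5,fy=3.5,interpolation=2))
az=50
T=tool(az,35,-1); f=np.array([np.cos(np.radians(az)),np.sin(np.radians(az)),0])
# jug origin o for lip over: lip = glass centre - 60mm*f level, first hold
c=np.array([.557,-.088,0]); lip=c-.03*f; lip[2]=.17
o=lip-.088*f-np.array([0,0,.06]); g=o-.067*f+np.array([0,0,.052])+T[:,2]*.005; print(o,g); plan(g,T)
"
```

```text
t: 11.85
tcp_pos: [0.4788, -0.3359, 0.1994]
tool_rot: [0.662, 0.686, 0.209, -0.216]
force: [-0.2, -1.1, -2.5]
finger_gap: 0.152
gripper_force: 68.2
[ 0.48115106 -0.17839324  0.11      ] [ 0.43992773 -0.2275213   0.15790424]
tcp [ 0.4786 -0.3357  0.1988] gap 0.152 gf 68.2 F [-0.8  0.1 -2.4] t 11.9 q [-0.96  0.73  1.32  0.32  1.62 -1.07]
R [[-0.029, 0.999, -0.02], [0.818, 0.035, 0.574], [0.574, -0.0, -0.819]]
shift now [ 0.0827 -0.0435  0.1204] rows>= 3.0
turn [-3.509e+00 -4.000e-03  5.004e+00] shift after turn [ 0.0301 -0.1239  0.0835]
```

View pics/s4c.png

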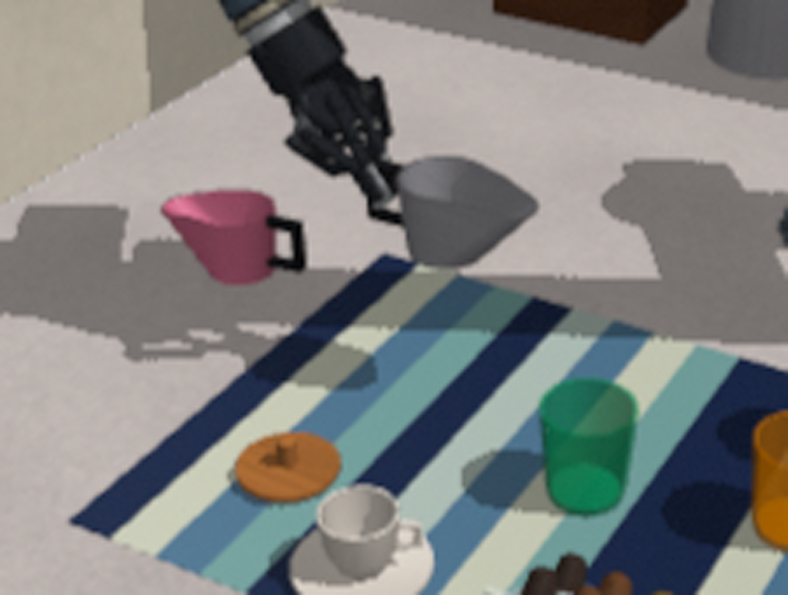

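The jug hangs level at crop (455,210), the glass is open at (588,445), and the cover lies flat on the counter. Now I'll turn toward the glass.

```bash
python3 -m pendant '[[[0,0,0,-0.2,0,0.3,0.05],[0,0,0,-0.4,0,0.57,0.05],[0,0,0,-0.5,0,0.713,0.05],[0,0,0,-0.5,0,0.713,0.05],[0,0,0,-0.5,0,0.713,0.05],[0,0,0,-0.5,0,0.713,0.05],[0,0,0,-0.5,0,0.713,0.05],[0,0,0,-0.4,0,0.57,0.05],[0,0,0,0,0,0,0.05]]]' 
python3 -c "
from h import *
az=50
T=tool(az,35,-1); f=np.array([np.cos(np.radians(az)),np.sin(np.radians(az)),0])
c=np.array([.557,-.088,0]); lip=c-.02*f; lip[2]=.155
o=lip-.088*f-np.array([0,0,.06]); g=o-.067*f+np.array([0,0,.052])+T[:,2]*.005; print(o,g); plan(g,T)
"
```

```text
t: 12.8
tcp_pos: [0.4773, -0.3347, 0.1986]
tool_rot: [0.865, 0.402, 0.272, -0.129]
force: [-0.0, -0.8, -2.7]
finger_gap: 0.156
gripper_force: 68.3
[ 0.48757894 -0.1707328   0.095     ] [ 0.44635561 -0.21986085  0.14290424]
tcp [ 0.4773 -0.3347  0.1986] gap 0.156 gf 68.3 F [-0.  -0.8 -2.7] t 12.8 q [-1.08  0.61  1.6   0.6   1.25 -0.66]
R [[0.529, 0.765, 0.367], [0.625, -0.644, 0.442], [0.575, -0.004, -0.818]]
shift now [ 0.0292 -0.1217  0.1062] rows>= 3.0
turn [-0.021 -0.01  -0.029] shift after turn [ 0.0298 -0.1219  0.1059]
```

```bash
python3 -m pendant '[[[0.006,-0.01,0.004,0,0,0,0.05],[0.0115,-0.0203,0.0082,0,0,0,0.05],[0.0115,-0.0203,0.0082,0,0,0,0.05],[0.0115,-0.0203,0.0082,0,0,0,0.05],[0.0115,-0.0203,0.0082,0,0,0,0.05],[0.0115,-0.0203,0.0082,0,0,0,0.05],[0.006,-0.01,0.004,0,0,0,0.05],[-0.013,0,0.019,0,0,0,0.05],[-0.013,0,0.019,0,0,0,0.05],[-0.013,0,0.019,0,0,0,0.05],[0,0,0,0,0,0,0.05]]]' 
cat > lip.py <<'E'
from h import *
import pickle
az=50
T=tool(az,35,-1); f=np.array([np.cos(np.radians(az)),np.sin(np.radians(az)),0])
s=monitor.sense(); M=R.from_quat(s["tool_rot"]).as_matrix()
# jug axes from the tool: x_j = .819*x+.574*z(tool), z_j = .574*x-.819*z
a=np.radians(35); xj=np.cos(a)*M[:,0]+np.sin(a)*M[:,2]; zj=np.sin(a)*M[:,0]-np.cos(a)*M[:,2]
o=s["tcp_pos"]-M[:,2]*.005+.067*xj-.052*zj; lip=o+.088*xj+.06*zj
print("origin",o.round(4),"lip",lip.round(4),"tilt",np.degrees(np.arcsin(-xj[2])).round(1),"az",np.degrees(np.arctan2(xj[1],xj[0])).round(1))
d=np.array([.557,-.088,.155])-.02*f-lip; print("lip error",d.round(4),"in tool units",(M.T@d/.8).round(4)); print("up",M[2].round(3),"F",s["force"].round(1),"q",s["q"].round(2),s["t"])
E
python3 lip.py
python3 -c "
from h import *
s=snap('top');save(s,'t5.png'); c=cv2.imread('pics/t5.png')[180:320,180:380]; cv2.imwrite('pics/t5c.png',cv2.resize(c,None,fx=4,fy=4,interpolation=2))"
```

```text
t: 13.9
tcp_pos: [0.4482, -0.2206, 0.1423]
tool_rot: [0.864, 0.403, 0.272, -0.129]
force: [-0.1, 0.5, -2.2]
finger_gap: 0.155
gripper_force: 68.4
origin [ 0.4893 -0.1713  0.0945] lip [ 0.5459 -0.104   0.1545] tilt -0.0 az 50.1
lip error [-0.0018  0.0007  0.0005] in tool units [-0.0003 -0.0023 -0.0009]
up [ 0.574 -0.003 -0.819] F [-0.1  0.5 -2.2] q [-1.02  0.61  1.9   0.71  0.99 -0.83] 13.9
```

View pics/t5c.png

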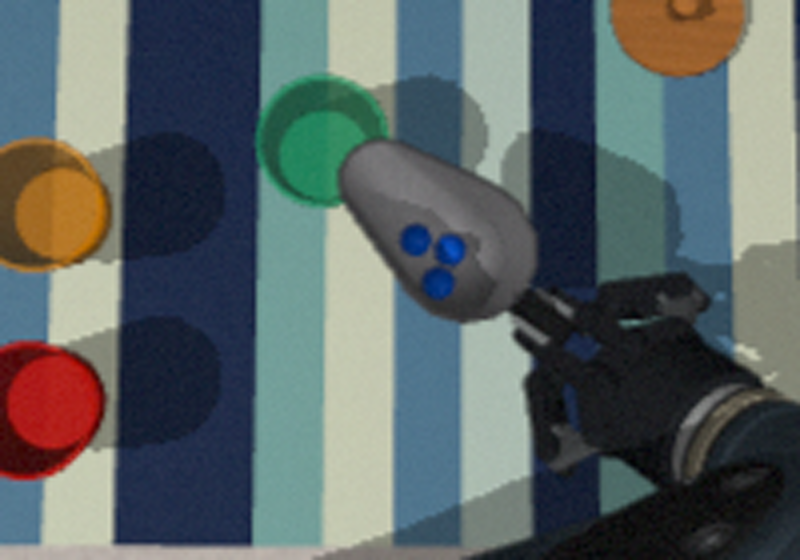

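The top crop shows the green rim centred at (322,140), the spout lip at (358,160) over its near edge, and the three balls in the jug at about (435,255). Tipping partway about the lip.

```bash
python3 -m pendant '[[[0.0035,-0.0023,-0.006,0,-0.3,0,0.05],[0.0074,0,-0.0115,0,-0.6,0,0.05],[0.0074,0,-0.0115,0,-0.6,0,0.05],[0.0074,0,-0.0115,0,-0.6,0,0.05],[0.0074,0,-0.0115,0,-0.6,0,0.05],[0.0074,0,-0.0115,0,-0.6,0,0.05],[0.0074,0,-0.0115,0,-0.6,0,0.05],[0.0074,0,-0.0115,0,-0.6,0,0.05],[0.0074,0,-0.0115,0,-0.6,0,0.05],[0.0037,0,-0.0058,0,-0.3,0,0.05],[0,0,0,0,0,0,0.05]]]' 90
sed -i 's/.155\])-.02/.115])-.02/' lip.py; python3 lip.py; python3 -c "
from h import *
import pickle
s=pickle.load(open('top0.pkl','rb')); print(onplane(s,260.5,215,.095),onplane(s,269,219,.155))"
```

```text
t: 15.05
tcp_pos: [0.4634, -0.2004, 0.2396]
tool_rot: [0.906, 0.424, -0.016, 0.009]
force: [-0.8, -0.1, -1.7]
finger_gap: 0.146
gripper_force: 87.7
origin [ 0.4778 -0.1834  0.1627] lip [ 0.546  -0.1018  0.1575] tilt 37.1 az 50.0
lip error [-0.0019 -0.0016 -0.0425] in tool units [-0.0011 -0.0006  0.0532]
up [-0.036  0.002 -0.999] F [-0.8 -0.1 -1.7] q [-0.61  0.38  1.73 -0.04  1.03  0.11] 15.05
[ 0.55632777 -0.08939474  0.095     ] [ 0.54042692 -0.10983654  0.155     ]
```

```bash
python3 -m pendant '[[[0.001,0,0.0133,0,0,0,0.05],[0.001,0,0.0133,0,0,0,0.05],[0.001,0,0.0133,0,0,0,0.05],[0.001,0,0.0133,0,0,0,0.05],[0.0048,0,-0.0078,0,-0.4,0,0.05],[0.0048,0,-0.0078,0,-0.4,0,0.05],[0.0048,0,-0.0078,0,-0.4,0,0.05],[0.0048,0,-0.0078,0,-0.4,0,0.05],[0.0048,0,-0.0078,0,-0.4,0,0.05],[0.0048,0,-0.0078,0,-0.4,0,0.05],[0.0048,0,-0.0078,0,-0.4,0,0.05],[0.0048,0,-0.0078,0,-0.4,0,0.05],[0.0048,0,-0.0078,0,-0.4,0,0.05],[0.0048,0,-0.0078,0,-0.4,0,0.05]]]'
python3 lip.py; cat > cnt.py <<'E'
from h import *
import sys
s=snap('scene'); save(s,sys.argv[1]); h=cv2.cvtColor(s['pixels'],cv2.COLOR_RGB2HSV)
m=((h[...,0]>105)&(h[...,0]<125)&(h[...,1]>190)&(h[...,2]>90)).astype(np.uint8); m[:,450:]=0
n,_,st,ce=cv2.connectedComponentsWithStats(m); print([(st[i,4],ce[i].round()) for i in range(1,n) if st[i,4]>4])
E
python3 cnt.py s6.png
```

```text
t: 16.45
tcp_pos: [0.497, -0.1601, 0.2442]
tool_rot: [0.876, 0.409, -0.233, 0.108]
force: [0.8, -0.2, -3.2]
finger_gap: 0.149
gripper_force: 87.9
origin [ 0.4866 -0.1722  0.1658] lip [ 0.5456 -0.1018  0.1119] tilt 64.7 az 50.2
lip error [-0.0015 -0.0016  0.0031] in tool units [-0.0043 -0.0002 -0.0021]
up [-0.495 -0.001 -0.869] F [ 0.8 -0.2 -3.2] q [-0.28  0.53  1.56 -0.49  1.31  0.61] 16.45
[(np.int32(45), array([281., 191.])), (np.int32(23), array([284., 200.]))]
```

```bash
python3 -m pendant '[[[0.0048,0,-0.0078,0,-0.4,0,0.05],[0.0048,0,-0.0078,0,-0.4,0,0.05],[0.0048,0,-0.0078,0,-0.4,0,0.05],[0,0,0,0,0,0,0.05],[0,0,0,0,0,0,0.05],[0,0,0,0,0,0,0.05],[0,0,0,0,0,0,0.05],[0,0,0,0,0,0,0.05]]]'
python3 lip.py;python3 cnt.py s7.png; python3 -c "
import cv2; c=cv2.imread('pics/s7.png')[120:270,200:380]; cv2.imwrite('pics/s7c.png',cv2.resize(c,None,fx=4,fy=4,interpolation=2))"
```

```text
t: 17.3
tcp_pos: [0.5093, -0.1456, 0.2553]
tool_rot: [0.857, 0.4, -0.294, 0.137]
force: [-0.1, -1.0, -2.3]
finger_gap: 0.154
gripper_force: 87.9
origin [ 0.4921 -0.1662  0.1799] lip [ 0.5457 -0.1024  0.1135] tilt 72.9 az 49.9
lip error [-0.0015 -0.0009  0.0015] in tool units [-0.0028 -0.0007 -0.0002]
up [-0.614  0.    -0.79 ] F [-0.1 -1.  -2.3] q [-0.2   0.58  1.49 -0.57  1.45  0.68] 17.3
[]
```

View pics/s7c.png

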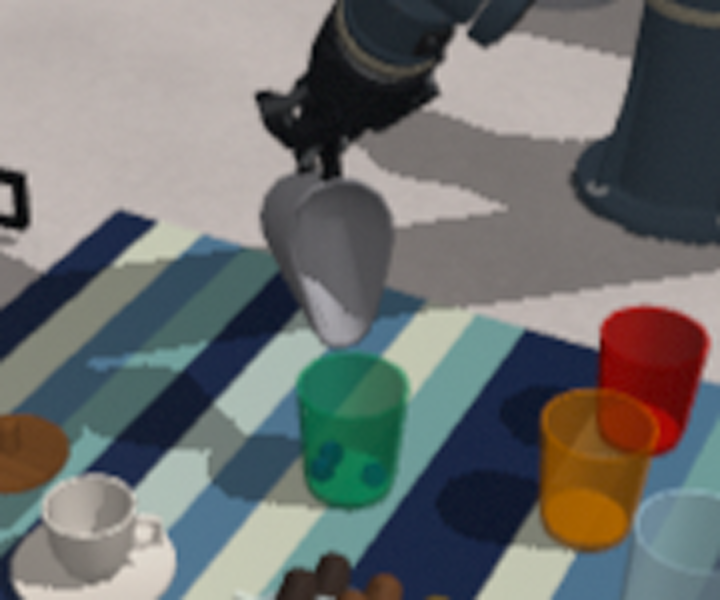

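The green glass shows three balls inside, at crop (330,452), (322,468) and (373,475), and the jug is empty. Next I'll raise it and turn it back upright.

```bash
python3 -m pendant '[[[-0.014,0,-0.018,0,0,0,0.05],[-0.02,0,-0.026,0,0,0,0.05],[-0.02,0,-0.026,0,0,0,0.05],[-0.014,0,-0.018,0,0,0,0.05],[-0.0043,0,0.0082,0,0.4,0,0.05],[-0.0086,0,0.0163,0,0.8,0,0.05],[-0.0086,0,0.0163,0,0.8,0,0.05],[-0.0086,0,0.0163,0,0.8,0,0.05],[-0.0086,0,0.0163,0,0.8,0,0.05],[-0.0086,0,0.0163,0,0.8,0,0.05],[-0.0086,0,0.0163,0,0.8,0,0.05],[-0.0086,0,0.0163,0,0.8,0,0.05],[-0.0086,0,0.0163,0,0.8,0,0.05],[-0.0086,0,0.0163,0,0.8,0,0.05],[-0.0086,0,0.0163,0,0.8,0,0.05],[-0.0086,0,0.0163,0,0.8,0,0.05],[-0.0086,0,0.0163,0,0.8,0,0.05],[-0.0075,0,0.015,0,0.75,0,0.05],[0,0,0,0,0,0,0.05]]]'
python3 lip.py; python3 -c "
from h import *
for az in (-30,0,30):
  T=tool(az,35,-1); f=np.array([np.cos(np.radians(az)),np.sin(np.radians(az)),0])
  o=np.array([.494,.302,.13]); g=o-.067*f+np.array([0,0,.052])+T[:,2]*.005; print(az,g); plan(g,T)
"
```

```text
t: 19.25
tcp_pos: [0.4463, -0.2199, 0.1845]
tool_rot: [0.863, 0.4, 0.279, -0.132]
force: [0.3, 0.3, -2.8]
finger_gap: 0.149
gripper_force: 88.0
origin [ 0.488  -0.1701  0.1378] lip [ 0.5443 -0.1038  0.1993] tilt -1.0 az 49.9
lip error [-0.0001  0.0005 -0.0843] in tool units [-0.0617 -0.      0.0854]
up [ 0.588 -0.005 -0.809] F [ 0.3  0.3 -2.8] q [-1.03  0.53  1.88  0.68  1.08 -0.77] 19.25
-30 [0.43845996 0.33406606 0.17790424]
tcp [ 0.4463 -0.2199  0.1845] gap 0.149 gf 88.0 F [ 0.3  0.3 -2.8] t 19.25 q [-1.03  0.53  1.88  0.68  1.08 -0.77]
R [[0.524, 0.764, 0.376], [0.617, -0.645, 0.452], [0.588, -0.005, -0.809]]
shift now [ 0.4171 -0.4538  0.3158] rows>= 12.0
turn [-6.771 -0.094  9.438] shift after turn [-0.2953 -0.5948 -0.1967]
0 [0.42986788 0.302      0.17790424]
tcp [ 0.4463 -0.2199  0.1845] gap 0.149 gf 88.0 F [ 0.3  0.3 -2.8] t 19.25 q [-1.03  0.53  1.88  0.68  1.08 -0.77]
R [[0.524, 0.764, 0.376], [0.617, -0.645, 0.452], [0.588, -0.005, -0.809]]
shift now [ 0.3867 -0.4362  0.2937] rows>= 11.0
turn [-4.24  -0.119  5.884] shift after turn [-0.0216 -0.6523 -0.005 ]
30 [0.43845996 0.26993394 0.17790424]
tcp [ 0.4463 -0.2199  0.1845] gap 0.149 gf 88.0 F [ 0.3  0.3 -2.8] t 19.25 q [-1.03  0.53  1.88  0.68  1.08 -0.77]
R [[0.524, 0.764, 0.376], [0.617, -0.645, 0.452], [0.588, -0.005, -0.809]]
shift now [ 0.3676 -0.4021  0.2796] rows>= 10.0
turn [-1.708 -0.137  2.33 ] shift after turn [ 0.239  -0.5351  0.1775]
```

```bash
python3 -m pendant '[[[0.0164,0.0131,-0.0037,0,0,0,0.05],[0.0164,0.0131,-0.0037,0,0,0,0.05],[0.0164,0.0131,-0.0037,0,0,0,0.05],[0.0164,0.0131,-0.0037,0,0,0,0.05],[0,0,0,-0.4514,-0.006,0.629,0.05],[0,0,0,-0.4514,-0.006,0.629,0.05],[0,0,0,-0.4514,-0.006,0.629,0.05],[0,0,0,-0.4514,-0.006,0.629,0.05],[0,0,0,-0.4514,-0.006,0.629,0.05],[0,0,0,-0.4514,-0.006,0.629,0.05],[0,0,0,-0.4514,-0.006,0.629,0.05],[0,0,0,-0.4514,-0.006,0.629,0.05],[0,0,0,-0.4514,-0.006,0.629,0.05],[0,0,0,-0.4514,-0.006,0.629,0.05],[0,0,0,-0.4514,-0.006,0.629,0.05],[0,0,0,-0.4514,-0.006,0.629,0.05],[0,0,0,-0.4514,-0.006,0.629,0.05],[0,0,0,-0.4514,-0.006,0.629,0.05],[0,0,0,-0.4514,-0.006,0.629,0.05],[0,0,0,0,0,0,0.05]]]'
python3 lip.py; python3 -c "
from h import *
T=tool(-30,35,-1)
plan([.50,.32,.222],T)
"
```

```text
t: 21.25
tcp_pos: [0.5026, -0.216, 0.2276]
tool_rot: [0.927, -0.224, 0.293, 0.071]
force: [0.1, 1.1, -2.0]
finger_gap: 0.152
gripper_force: 88.0
origin [ 0.5596 -0.2453  0.1798] lip [ 0.6379 -0.2854  0.2399] tilt -0.1 az -27.2
lip error [-0.0938  0.1821 -0.1249] in tool units [-0.26   -0.1491  0.008 ]
up [ 0.575  0.001 -0.818] F [ 0.1  1.1 -2. ] q [-0.67  0.34  2.08  0.76  0.16  0.66] 21.25
tcp [ 0.5026 -0.216   0.2276] gap 0.152 gf 88.0 F [ 0.1  1.1 -2. ] t 21.25 q [-0.67  0.34  2.08  0.76  0.16  0.66]
R [[0.728, -0.456, 0.511], [-0.373, -0.89, -0.263], [0.575, 0.001, -0.818]]
shift now [-0.2564 -0.5947 -0.172 ] rows>= 11.0
turn [-0.232 -0.01   0.342] shift after turn [-0.2807 -0.5786 -0.188 ]
```

Joint 5 gets close to its singularity at this heading, so I'll place the jug facing about 65° instead, coming in between the amber and red glasses. I'll turn back first.

```bash
python3 -m pendant '[[[0,0,0,0.4536,0,-0.645,0.05],[0,0,0,0.4536,0,-0.645,0.05],[0,0,0,0.4536,0,-0.645,0.05],[0,0,0,0.4536,0,-0.645,0.05],[0,0,0,0.4536,0,-0.645,0.05],[0,0,0,0.4536,0,-0.645,0.05],[0,0,0,0.4536,0,-0.645,0.05],[0,0,0,0.4536,0,-0.645,0.05],[0,0,0,0.4536,0,-0.645,0.05],[0,0,0,0.4536,0,-0.645,0.05],[0,0,0,0.4536,0,-0.645,0.05],[0,0,0,0.4536,0,-0.645,0.05],[0,0,0,0.4536,0,-0.645,0.05],[0,0,0,0.4536,0,-0.645,0.05],[0,0,0,0.4536,0,-0.645,0.05],[0,0,0,0.4536,0,-0.645,0.05],[0,0,0,0.4536,0,-0.645,0.05],[0,0,0,0,0,0,0.05]]]'
python3 lip.py; python3 -c "
from h import *
az=65;T=tool(az,35,-1); f=np.array([np.cos(np.radians(az)),np.sin(np.radians(az)),0])
o=np.array([.494,.302,.17]); g=o-.067*f+np.array([0,0,.052])+T[:,2]*.005; print(az,g); plan(g,T)
"
```

```text
t: 23.05
tcp_pos: [0.503, -0.2194, 0.2266]
tool_rot: [0.812, 0.501, 0.256, -0.158]
force: [1.5, -0.1, -2.1]
finger_gap: 0.151
gripper_force: 88.0
origin [ 0.5318 -0.1621  0.1787] lip [ 0.5712 -0.0835  0.2387] tilt 0.0 az 63.3
lip error [-0.0271 -0.0199 -0.1237] in tool units [-0.1193 -0.0192  0.1052]
up [ 0.574  0.    -0.819] F [ 1.5 -0.1 -2.1] q [-0.9   0.54  1.66  0.57  1.29 -0.7 ] 23.05
65 [0.4668966  0.24387656 0.21790424]
tcp [ 0.503  -0.2194  0.2266] gap 0.151 gf 88.0 F [ 1.5 -0.1 -2.1] t 23.05 q [-0.9   0.54  1.66  0.57  1.29 -0.7 ]
R [[0.367, 0.894, 0.258], [0.732, -0.449, 0.512], [0.574, 0.0, -0.819]]
shift now [ 0.4012 -0.3002  0.294 ] rows>= 10.0
turn [ 0.142  0.    -0.196] shift after turn [ 0.4081 -0.2856  0.299 ]
```

```bash
python3 -m pendant '[[[0.015,-0.012,0.011,0,0,0,0.05],[0.0309,-0.0231,0.0226,0,0,0,0.05],[0.0309,-0.0231,0.0226,0,0,0,0.05],[0.0309,-0.0231,0.0226,0,0,0,0.05],[0.0309,-0.0231,0.0226,0,0,0,0.05],[0.0309,-0.0231,0.0226,0,0,0,0.05],[0.0309,-0.0231,0.0226,0,0,0,0.05],[0.0309,-0.0231,0.0226,0,0,0,0.05],[0.0309,-0.0231,0.0226,0,0,0,0.05],[0.0309,-0.0231,0.0226,0,0,0,0.05],[0.0309,-0.0231,0.0226,0,0,0,0.05],[0.0309,-0.0231,0.0226,0,0,0,0.05],[0.0309,-0.0231,0.0226,0,0,0,0.05],[0.015,-0.012,0.011,0,0,0,0.05],[0,0,0,0,0,0,0.05],[0,0,0,0,0,0,0.05]]]'
python3 lip.py; cat > pl.py <<'E'
from h import *
az=65;T=tool(az,35,-1); f=np.array([np.cos(np.radians(az)),np.sin(np.radians(az)),0])
o=np.array([.494,.302,.006]); g=o-.067*f+np.array([0,0,.052])+T[:,2]*.005; print(az,g); plan(g,T)
E
python3 pl.py
python3 -c "
from h import *
s=snap('top');save(s,'t8.png'); c=cv2.imread('pics/t8.png')[170:310,80:280]; cv2.imwrite('pics/t8c.png',cv2.resize(c,None,fx=4,fy=4,interpolation=2))"
```

```text
t: 24.65
tcp_pos: [0.4649, 0.2452, 0.2197]
tool_rot: [0.812, 0.499, 0.256, -0.16]
force: [0.4, -0.1, -2.1]
finger_gap: 0.149
gripper_force: 88.0
origin [0.4937 0.3026 0.1719] lip [0.5335 0.381  0.232 ] tilt -0.1 az 63.2
lip error [ 0.0106 -0.4843 -0.117 ] in tool units [-0.5208  0.2851 -0.1884]
up [ 0.575 -0.004 -0.818] F [ 0.4 -0.1 -2.1] q [-0.03  0.38  2.04  0.97  0.69 -0.32] 24.65
65 [0.4668966  0.24387656 0.05390424]
tcp [0.4649 0.2452 0.2197] gap 0.149 gf 88.0 F [ 0.4 -0.1 -2.1] t 24.65 q [-0.03  0.38  2.04  0.97  0.69 -0.32]
R [[0.371, 0.893, 0.256], [0.73, -0.45, 0.515], [0.575, -0.004, -0.818]]
shift now [-0.1193  0.0037  0.1694] rows>= 4.0
turn [ 0.12  -0.011 -0.23 ] shift after turn [-0.1192  0.0029  0.1695]
```

View pics/t8c.png

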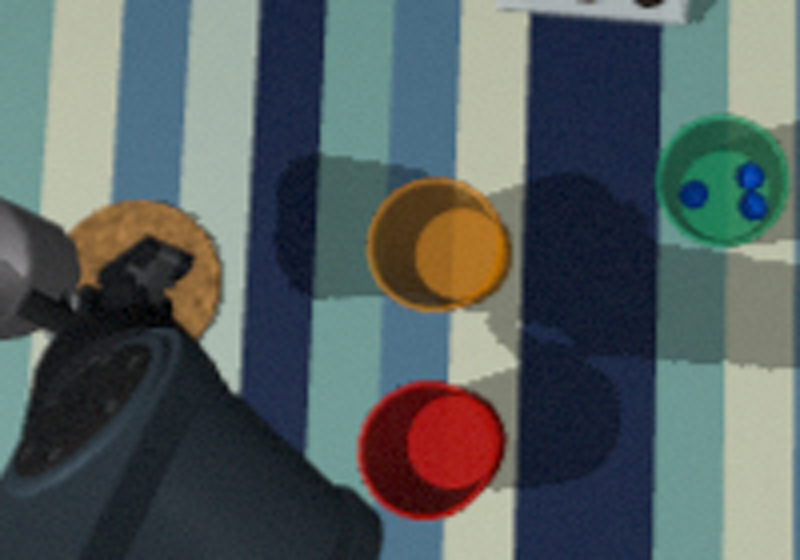

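```bash
python3 -m pendant '[[[-0.0144,0.0037,0.0205,0,0,0,0.05],[-0.0144,0,0.0205,0,0,0,0.05],[-0.0144,0,0.0205,0,0,0,0.05],[-0.0144,0,0.0205,0,0,0,0.05],[-0.0144,0,0.0205,0,0,0,0.05],[0,0,0,0,0,0,0.05]]]'
python3 lip.py; python3 pl.py
python3 -c "
from h import *
s=snap('scene');save(s,'s9.png'); P=cloud(s); 
for n,c in (('red',(.39,.086)),('amber',(.515,.084))):
  m=(np.hypot(P[...,0]-c[0],P[...,1]-c[1])<.06)&(P[...,2]>.105)&(P[...,2]<.6); print(n,m.sum(),np.sort(P[m][:,2])[:5])
c=cv2.imread('pics/s9.png')[110:310,280:500]; cv2.imwrite('pics/s9c.png',cv2.resize(c,None,fx=3,fy=3,interpolation=2))"
```

```text
t: 25.3
tcp_pos: [0.4675, 0.2422, 0.117]
tool_rot: [0.814, 0.497, 0.254, -0.16]
force: [0.4, -0.5, -2.4]
finger_gap: 0.151
gripper_force: 88.1
origin [0.4962 0.2994 0.069 ] lip [0.5367 0.3777 0.1288] tilt 0.1 az 63.0
lip error [ 0.0074 -0.481  -0.0138] in tool units [-0.4443  0.2816 -0.2918]
up [ 0.572 -0.009 -0.82 ] F [ 0.4 -0.5 -2.4] q [-0.04  0.62  2.11  1.36  0.56 -0.81] 25.3
65 [0.4668966  0.24387656 0.05390424]
tcp [0.4675 0.2422 0.117 ] gap 0.151 gf 88.1 F [ 0.4 -0.5 -2.4] t 25.3 q [-0.04  0.62  2.11  1.36  0.56 -0.81]
R [[0.377, 0.891, 0.254], [0.728, -0.454, 0.513], [0.572, -0.009, -0.82]]
shift now [-0.0438 -0.0009  0.0656] rows>= 2.0
turn [ 0.11   0.013 -0.283] shift after turn [-0.0439 -0.0016  0.0655]
red 3068 [0.26489985 0.26807146 0.27134404 0.27442371 0.27607325]
amber 161 [0.33286605 0.33368251 0.33422213 0.33435701 0.33436387]
```

View pics/s9c.png

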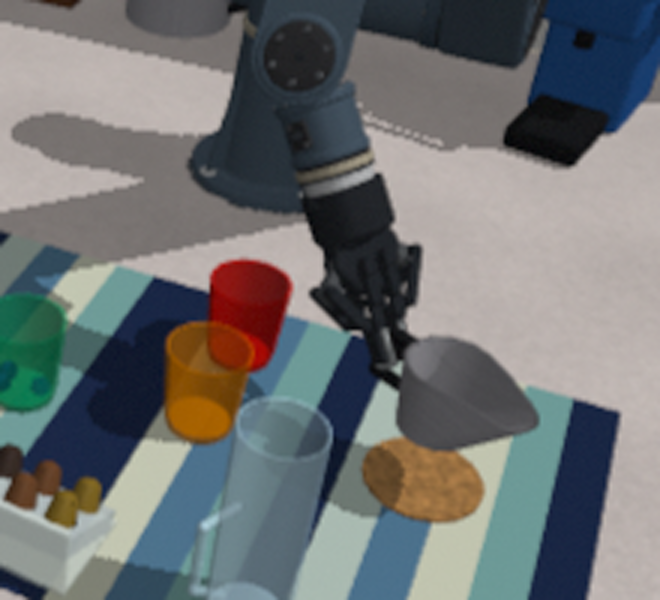

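The view shows the jug upright above the coaster, crop (455,395) over (422,478). The arm is well clear of the red glass (250,315) and amber glass (207,380). Lowering.

```bash
python3 -m pendant '[[[-0.012,0,0.0175,0,0,0,0.05],[-0.012,0,0.0175,0,0,0,0.05],[-0.010,0,0.014,0,0,0,0.05],[-0.006,0,0.009,0,0,0,0.05],[-0.0015,0,0.002,0,0,0,0.05],[0,0,0,0,0,0,0.05],[0,0,0,0,0,0,0.05]]]'
python3 lip.py
```

```text
t: 26.05
tcp_pos: [0.4679, 0.2442, 0.0616]
tool_rot: [0.813, 0.499, 0.256, -0.16]
force: [1.0, -0.3, -2.9]
finger_gap: 0.15
gripper_force: 88.0
origin [0.4967 0.3016 0.0138] lip [0.5366 0.3799 0.0739] tilt -0.1 az 63.2
lip error [ 0.0075 -0.4833  0.0411] in tool units [-0.4074  0.2808 -0.3504]
up [ 0.575 -0.004 -0.818] F [ 1.  -0.3 -2.9] q [-0.03  0.76  2.13  1.63  0.55 -1.12] 26.05
```

```bash
python3 -m pendant '[[[-0.002,0,0.003,0,0,0,0.05],[-0.002,0,0.0028,0,0,0,0.05],[-0.0013,0,0.0018,0,0,0,0.05],[-0.0007,0,0.001,0,0,0,0.05],[0,0,0,0,0,0,0.05]]]'
python3 lip.py
```

```text
t: 26.55
tcp_pos: [0.4672, 0.2447, 0.0533]
tool_rot: [0.812, 0.499, 0.256, -0.161]
force: [-2.7, -2.6, 5.8]
finger_gap: 0.152
gripper_force: 89.3
origin [0.496  0.3022 0.0056] lip [0.5359 0.3804 0.0659] tilt -0.2 az 63.2
lip error [ 0.0082 -0.4838  0.0491] in tool units [-0.4009  0.2818 -0.3598]
up [ 0.576 -0.006 -0.817] F [-2.7 -2.6  5.8] q [-0.03  0.78  2.13  1.66  0.55 -1.16] 26.55
```

Contact is made, with the force up 8 N. I'll open slowly and then back off along the tool axis.

```bash
python3 -m pendant '[[[0,0,0,0,0,0,0.2],[0,0,0,0,0,0,0.3],[0,0,0,0,0,0,0.45],[0,0,0,0,0,0,0.5],[0,0,0,0,0,0,0.5],[0,0,0,0,0,0,0.5]]]' 20
python3 -m pendant '[[[0,0,-0.01,0,0,0,0.5],[0,0,-0.02,0,0,0,0.5],[0,0,-0.03,0,0,0,0.5],[0,0,-0.04,0,0,0,0.5],[0,0,-0.05,0,0,0,0.5],[0,0,-0.05,0,0,0,0.5],[0,0,-0.02,0,0,0,0.5],[0,0,0,0,0,0,0.5],[0,0,0,0,0,0,0.5],[0,0,0,0,0,0,0.5]]]'
python3 -c "
from h import *
plan([.4,0,.3])
s=snap('top');save(s,'t10.png');P=cloud(s);Z=P[...,2];m=(Z>.04)&(Z<.1);m[:,140:]=0;m[:170]=0;m[320:]=0;q=P[m];
print(len(q),q.min(0) if len(q) else 0,q.max(0) if len(q) else 0)
a=cv2.imread('pics/t10.png')[100:310,80:400]; s=snap('scene');save(s,'s10.png'); b=cv2.imread('pics/s10.png')[130:340,140:460]
cv2.imwrite('pics/c10.png',cv2.resize(np.vstack([a,b]),None,fx=1.42,fy=1.42))"
```

```text
t: 27.15
tcp_pos: [0.4671, 0.2445, 0.0522]
tool_rot: [0.813, 0.499, 0.255, -0.16]
force: [0.8, 0.5, 0.5]
finger_gap: 0.502
gripper_force: 0.0
t: 28.15
tcp_pos: [0.4219, 0.1543, 0.1957]
tool_rot: [0.813, 0.499, 0.254, -0.161]
force: [-0.9, -0.7, 0.1]
finger_gap: 0.503
gripper_force: 0.0
tcp [0.4219 0.1543 0.1957] gap 0.503 gf 0.0 F [-0.9 -0.7  0.1] t 28.15 q [-0.3   0.38  2.2   1.01  0.74 -0.66]
R [[0.373, 0.893, 0.253], [0.729, -0.45, 0.515], [0.574, -0.007, -0.819]]
shift now [-0.076   0.0615 -0.2131] rows>= 4.0
837 [0.45491291 0.2305995  0.04005515] [0.54702124 0.38376202 0.08297544]
```

View pics/c10.png

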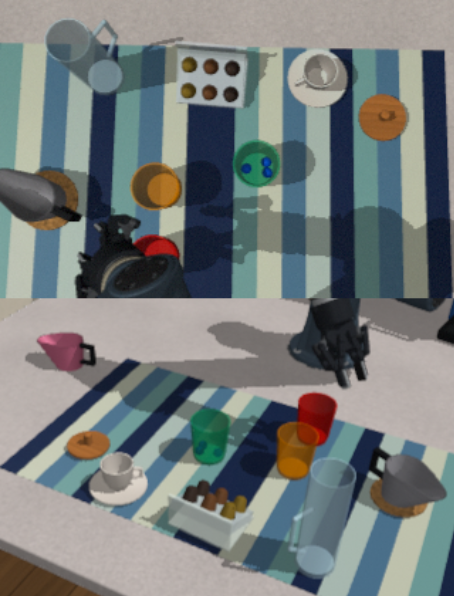

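The picture shows the jug standing on the coaster (lower half, (405,485)), three balls in the upright green glass, the cover flat beside the cup, and the bystanders unmoved. The gripper is clear, so I'll hand in.

```bash
python3 -c "
from h import *
print(job.sign_off())"
```

```text
the job is handed in; nothing more can be done
None
```

The job is handed in: the cover lies flat on the counter, all three balls are in the standing green glass, the empty jug is upright on the coaster, and the bystanders look unmoved in the last pictures, at about 28 s of the 72 s allowed (the sign-off gave no verdict).

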